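# Serve the round roll with the tongs

### The job

The rolls on the wire rack are hot from the oven. Pick up the kitchen tongs, close them on the round roll (not one of the long plaited ones), lift it off the rack and hold it in the tongs over the middle of the plate, about 10 cm above it: finish like that, still holding it. Do not touch the bread with the gripper, and leave the other rolls and the things standing about where they are.

Things in the scene. Friction and masses are not known exactly. Their poses are not given: they have to be found in the camera images.
- tongs: Steel spring tongs, 240 mm long, 26 mm high as they lie on edge, 0.11 kg. Origin: on the pivot pin, at the underside (z = 0 as they lie). x runs along the middle line from pivot to jaws, y across (the way they close), z up along the pin. The two arms move together and spring open; sprung open the jaws leave 77 mm between their edges and are 98 mm over their backs.
- tongs_grip (a point): Middle between the two black rubber grip sleeves (each 70 mm long, 26 mm high), 95 mm ahead of the pivot, 13 mm above the underside. Grip both sleeves here from above, closing along the tongs' y. Width over them: 60 mm sprung open, 43 mm with the jaws on the round roll, about 25 mm shut.
- tongs_jaws (a point): Middle between the two cupped jaws, 200 mm ahead of the pivot (105 mm ahead of the grip), 13 mm above the underside; the round roll's centre belongs here. The jaws are 42 mm long and 26 mm high.
- tongs_left: Arm of the tongs on their +y side, with its jaw; origin and axes as the tongs' when sprung open; turns about the pin by up to 0.19 rad as they close (0.09 on the round roll). Pushing it in takes about 6 N at the sleeve at first, 9 N at the roll; about half of any squeeze beyond that (grip with 25 to 60 N) reaches the jaw.
- tongs_right: The arm of the tongs on their -y side, as the left one, mirrored.
- round_roll: Round crusty bread roll with a cross cut on top, 52 mm across and 46 mm high, 0.05 kg. Origin: centre of its underside, z up. It is widest from 18 to 26 mm above the underside: there the jaws hold it, the middle of the jaws level with 22 mm.
- long_roll_a: Long plaited roll of three lobes, 86 x 45 x 41 mm, long along its own x. Origin: centre of its underside. It stays where it is.
- long_roll_b: The other long plaited roll, the same.
- rack: Wire cooling rack, fixed, 130 mm (its x) by 290 mm (its y), its top 25 mm above the worktop. Origin: centre of its foot, on the worktop; x points away from the robot side. The three rolls lie in a row along its y, about 105 mm apart, in any order, on its middle line; the tongs fit between them when they run along its x.
- plate: White plate, fixed, 150 mm across, 16 mm high. Origin: centre of its underside on the worktop.
- kitchen_timer: Round kitchen timer, 63 mm across, 47 mm high; origin at the centre of its underside. A bystander.
- honey_jar: Jar with a screw lid, 60 mm across, 85 mm high; origin at the centre of its underside. A bystander.
- copper_mug: Copper mug with a handle, 68 x 98 mm, 72 mm high; origin on its underside. A bystander.

How it is judged:
On the way, in this order (a step that is already met when the one before it is completed fails the run):
1. the tongs are taken up in the gripper, clear of the worktop, while the round roll still lies on the rack (height (world z) of tongs above 0.02 m and contact force between the fingers and tongs above 1 N and distance of round_roll from where it was at the start of the episode below 0.02 m), for 0.1 s.
2. the round roll is lifted clear of the rack between the two jaws (z of round_roll in the frame of rack above 0.045 m and contact force between each of tongs_left, tongs_right and round_roll above 0.5 N and contact force between rack and round_roll below 0.05 N), for 0.2 s.
At the end, for the whole second after the job is handed in: The gripper holds the tongs, both jaws press the round roll (over 0.5 N each), which is still, within 40 mm of the plate's centre seen from above, its underside 60 to 180 mm above the plate's underside, nothing else carrying it; the long rolls lie within 25 mm of where they were (contact force between the fingers and tongs above 2 N and contact force between each of tongs_left, tongs_right and round_roll above 0.5 N and horizontal distance between round_roll and plate below 0.04 m and z of round_roll in the frame of plate between 0.06 and 0.18 m and contact force between round_roll and plate below 0.05 N and height (world z) of tongs above 0.05 m and linear speed of round_roll below 0.03 m/s and distance of each of long_roll_a, long_roll_b from where it was at the start of the episode below 0.025 m); the arm keeps its last pose, push and grip.
It fails at once if the gripper or arm touches the bread (contact force between any of the arm, the fingers and round_roll above 0.3 N or contact force between any of the arm, the fingers and long_roll_a above 0.3 N or contact force between any of the arm, the fingers and long_roll_b above 0.3 N).
It fails at once if another roll or a bystander is shifted (distance of any of long_roll_a, long_roll_b, kitchen_timer, honey_jar, copper_mug from where it was at the start of the episode above 0.025 m).
It also fails if it takes over 40 s, if anything falls off the work surface, if the arm or the gripper's body presses on something with over 40 N, if the wrist force passes 120 N, or if a joint passes its speed limit or range.

### The arm

A 6-joint arm with a two-finger parallel gripper is mounted at the origin on a cart in front of the work surface, level with it; the furniture and walls round the work are solid. World frame = base frame: x ahead of the robot, y to its left, z up, the work surface at z = 0. Lengths are in m, angles in rad, forces in N, time in s.
With the tool pointing down it reaches from about 0.35 to 0.85 m from the base axis. Payload 8.1 kg.
Tool frame: the origin (TCP) lies at the very end of the fingers, on their centre line; the grasp point (between the pads) lies 19 mm behind it (robot.pinch_z is the distance from the TCP to the grasp point, in m); y points along the fingers, x is the direction in which the jaws open and shut, and the axes are right-handed (so a half turn about y gives the same grasp; the last joint's range is limited). The gripper opens to 93 mm and grips with 3 to 60 N. Pads are 15 mm wide; open, the fingers measure 128 mm over their backs; the gripper's body (75 mm by 188 mm) begins 65 mm behind the grasp point.
Start: joints at [1.016, 0.13, 1.488, -0, 1.523, -0.085], TCP at [0.272, 0.535, 0.219] pointing down, gripper open.
Joint ranges: [-2.96, 2.96], [-0.89, 2.26], [0.02, 2.5], [-1.34, 4.48], [0, 2.73], [-2.66, 2.66]. Speed limits (rad/s): [2.39, 2.39, 2.79, 3.14, 3.14, 3.14].

### API

Orientations are given as a rotation vector (axis times angle).
In Python, from plant import robot gives the robot as it stands.
- The arm moves only by the shell command python3 -m inch 'ROWS' [FORCE]. ROWS is JSON, a list of rows, each a list of 5 numbers: the closure, from -1 (fully open) to 1 (shut), then the shift along the world's x, y, z in m, then the turn about the world's z in rad. A call has 1 to 8 rows; each row is the pose to reach, as a shift and turn from the pose measured when the call began; what a row does not reach only later rows make up. A row lasts 1/8 s, in which the tool goes at most 62.5 mm and 10.7 degrees, less where a joint would pass 70% of its speed; a pose out of reach is approached as far as the arm can. A call with a gripper value outside its range is refused whole. The fingers move at their own pace and stop on an object; FORCE is the grip in N (left out, the last holds). Time passes only in rows, so rows that repeat a pose let the fingers close. It gives the time, the measured TCP pose, the force and the opening at its end, in the units of the state.
- robot.read_state(): the state, without advancing time (a new reading comes with each control period).
- robot.read_camera(name): name is "scene" or "top" or "wrist"; returns a dict with "color" (420x560x3 uint8, red, green, blue), "mtx" (3x3 intrinsics, pixels), "R" (3x3) and "t" (3): a world point X has camera coordinates R X + t; the wrist camera has in their place "hand_eye" (4x4, takes a point from camera to tool coordinates, whose origin is the TCP and whose axes are the tool frame's). Camera axes: x right, y down, z forward; pixel columns grow to the right and rows downward; lengths in m; the calibration is good to about 2 mm. The wrist camera is an equidistant fisheye: a pixel r from the principal point sees the ray r / f radians off the axis. A picture is of the moment at which its call begins: read the wrist's pose just before it. There is no depth.
- robot.close_job(): hands the job in, once; it reports no verdict.
The state is a dict: "t": time; "q": joint angles; "dq": joint speeds; "joint_torque": joint torques, N m; "tool_pos": TCP position; "orientation": TCP orientation; "force": force on the tool from outside, world axes, zero at the start; "wrist_torque": the same for the moment, N m; "opening": finger opening in m.
Only numpy, scipy, OpenCV 4.12 (cv2) and the standard library are available. Lean on these libraries where they do the work, as an engineer would, in place of code of your own. Each camera call takes 0.05 s, during which the arm holds its last target. There are 200 camera calls.

## Working session

There is one attempt and no reset: what is moved stays moved. The work goes in short steps, Python scripts to look and compute and a shell command to move; the robot and the scene stay as the last step left them, time stands still between calls to the robot, and variables do not carry over. Pictures are saved under pics/ and viewed, about 8 in all and at most 12, crops included, and the job is handed in when it is done.

```bash
mkdir -p pics
cat > h.py <<'E'
import numpy as np, cv2
from plant import robot
def ray(c,u,v,z):
    "pixel -> world point on plane z"
    K,R,t=[np.array(c[k]) for k in('mtx','R','t')]
    o=-R.T@t; d=R.T@np.linalg.inv(K)@np.array([u,v,1.])
    return o+d*(z-o[2])/d[2]
def shot(n,f=None):
    c=robot.read_camera(n)
    if f: cv2.imwrite('pics/'+f,cv2.cvtColor(c['color'],cv2.COLOR_RGB2BGR))
    return c
E
python3 - <<'E'
from h import *
import pickle
s=robot.read_state();print({k:np.round(v,3) for k,v in s.items()})
for n in('top','scene'):
    c=shot(n,n+'0.png');pickle.dump({k:np.array(c[k]) for k in('color','mtx','R','t')},open(n+'.pkl','wb'))
    print(n,-np.array(c['R']).T@c['t'],np.array(c['mtx']).round(1).tolist())
E
```

```text
{'t': np.float64(0.0), 'q': array([ 1.016,  0.131,  1.489,  0.   ,  1.523, -0.085]), 'dq': array([ 0.001, -0.001,  0.002,  0.001,  0.001,  0.001]), 'joint_torque': array([-1.0000e-03, -5.5985e+01, -4.9175e+01,  7.7000e-02,  3.6000e-02,
       -0.0000e+00]), 'tool_pos': array([0.271, 0.535, 0.218]), 'orientation': array([-1.396, -0.855,  0.858]), 'force': array([-0.14 , -1.071, -0.223]), 'wrist_torque': array([-0.033,  0.067, -0.011]), 'opening': np.float64(0.093)}
top [-0.2448638  -0.48688087  1.47803974] [[529.0, 0.0, 275.3], [0.0, 529.0, 211.9], [0.0, 0.0, 1.0]]
scene [-0.69532854 -0.72507396  0.95720762] [[526.5, 0.0, 281.4], [0.0, 526.5, 222.4], [0.0, 0.0, 1.0]]
```

View pics/top0.png

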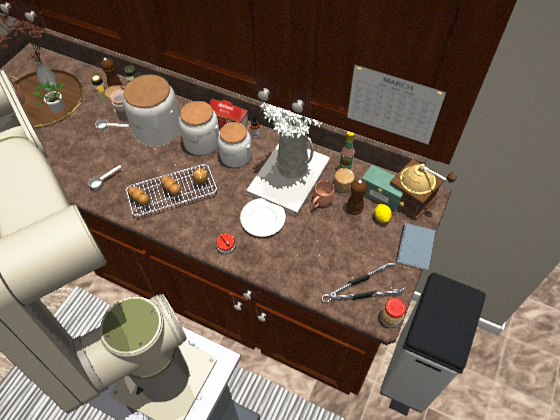

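View pics/scene0.png

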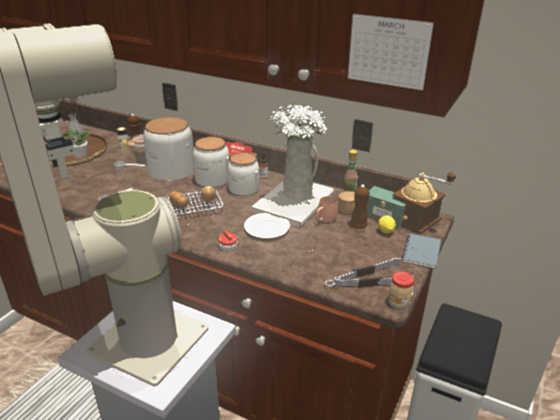

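The top view shows the tongs' pivot at about (327,297), with the jaws near (393,265) and (403,292). The round roll is at (201,175), at the right end of the rack, and the plate is at (262,217). Next I measure these more closely.

```bash
cat > m.py <<'E'
from h import *
import pickle
c=pickle.load(open('top.pkl','rb'));im=c['color'];hsv=cv2.cvtColor(im,cv2.COLOR_RGB2HSV)
b=im[:,:,::-1]
A=cv2.resize(b[255:310,315:415],None,fx=8,fy=8,interpolation=cv2.INTER_CUBIC)[:300]
A=cv2.resize(b[257:307,315:415],None,fx=7,fy=7,interpolation=cv2.INTER_CUBIC)
B=cv2.resize(b[160:217,120:220],None,fx=4,fy=4,interpolation=cv2.INTER_CUBIC)
B=cv2.copyMakeBorder(B,0,0,0,300,cv2.BORDER_CONSTANT)
cv2.imwrite('pics/crop0.png',np.vstack([A,B]))
def blob(m,x0,y0,x1,y1):
    k=np.zeros_like(m);k[y0:y1,x0:x1]=m[y0:y1,x0:x1]
    n,l,s,ce=cv2.connectedComponentsWithStats(k)
    return [(s[i],ce[i].round(1)) for i in range(1,n) if s[i,4]>12]
white=((hsv[...,1]<40)&(hsv[...,2]>150)).astype('uint8')
bread=((hsv[...,0]<22)&(hsv[...,1]>130)&(hsv[...,2]>110)).astype('uint8')
for s,ce in blob(white,235,192,290,240): print('plate',s,ce,ray(c,*ce,.014).round(4))
for s,ce in blob(bread,120,160,220,215): print('bread',s,ce,ray(c,*ce,.05).round(4))
blk=((hsv[...,2]<45)).astype('uint8')
for s,ce in blob(blk,320,255,410,305): print('dark',s,ce,ray(c,*ce,.02).round(4))
for n,u,v in(('pivot',327,297),('j1',395,265),('j2',403,292)): print(n,ray(c,u,v,.026).round(4))
E
python3 m.py
```

```text
plate [ 240  192   50   45 1686] [265.  213.2] [ 0.5993 -0.0135  0.014 ]
bread [193 168  15  12 114] [200. 174.] [0.6268 0.2468 0.05  ]
bread [161 176  19  17 193] [170. 184.] [0.5468 0.3169 0.05  ]
bread [128 186  21  17 208] [138.2 194.2] [0.4654 0.3903 0.05  ]
dark [352 276  17   9  50] [360.2 280.4] [ 0.5011 -0.3863  0.02  ]
dark [353 293  21   7  61] [362.5 296.2] [ 0.4552 -0.4111  0.02  ]
pivot [ 0.4045 -0.3174  0.026 ]
j1 [ 0.5931 -0.4644  0.026 ]
j2 [ 0.517  -0.5153  0.026 ]
```

View pics/crop0.png

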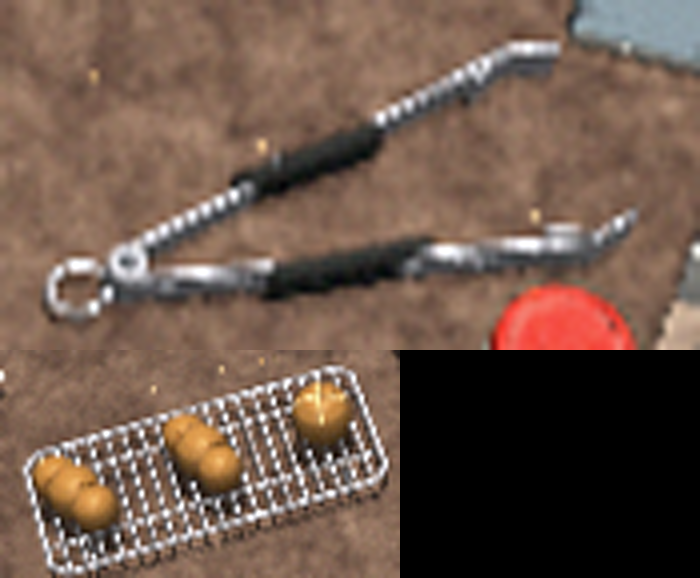

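The crop shows the pivot pin at about px (333.3,294.4), with the hanging ring behind it, and the honey jar's lid close to the right jaw. The rack corners are clear too, and the round roll has the cross cut at the right end.

Run:
```python
from h import *
import pickle
from scipy.spatial.transform import Rotation as Ro
c=pickle.load(open('top.pkl','rb'))
for n,u,v,z in(('pivot',333.3,294.4,.026),('sl1 a',349.5,283.3,.026),('sl1 b',369,275.3,.026),('sl2 a',353.5,297,.026),('sl2 b',375.5,292.5,.026),('j1tip',394.5,264,.02),('j2tip',405,287.5,.02),
 ('rTL',127,188,.025),('rTR',205,164.5,.025),('rBR',216,192.5,.025),('rBL',133.8,215.5,.025),('timer',226,243,.045),('honey',396,306,.085),('mug',323,192,.07)): print(n,ray(c,u,v,z)[:2].round(3))
im=c['color'];hsv=cv2.cvtColor(im,cv2.COLOR_RGB2HSV)
m=((hsv[...,0]<22)&(hsv[...,1]>110)&(hsv[...,2]>80)).astype('uint8')
k=m[163:190,188:214];ys,xs=np.nonzero(k);print('roll px',xs.min()+188,xs.max()+188,ys.min()+163,ys.max()+163,len(xs))
# plate by 2 views: circle bounds
p=pickle.load(open('scene.pkl','rb'));h2=cv2.cvtColor(p['color'],cv2.COLOR_RGB2HSV)
w=((h2[...,1]<60)&(h2[...,2]>140)).astype('uint8');q=np.zeros_like(w);q[212:242,242:292]=w[212:242,242:292]
n,l,s,ce=cv2.connectedComponentsWithStats(q);i=1+s[1:,4].argmax();print('plate scene',s[i],ray(p,*ce[i],.014).round(3))
for u,v in((240.5,218),(285.5,217),(262.5,198),(262.5,236.5)): print('plate edge',ray(c,u,v,.014).round(3))
s=robot.read_state();M=Ro.from_rotvec(s['orientation']).as_matrix();print(M.round(2),np.degrees(np.arctan2(M[1,0],M[0,0])))
c=robot.read_camera('wrist');print(np.array(c['hand_eye']).round(3),c['mtx'])
```

```text
pivot [ 0.42  -0.331]
sl1 a [ 0.475 -0.361]
sl1 b [ 0.526 -0.405]
sl2 a [ 0.438 -0.388]
sl2 b [ 0.48  -0.442]
j1tip [ 0.599 -0.462]
j2tip [ 0.537 -0.516]
rTL [0.483 0.455]
rTR [0.686 0.265]
rBR [0.597 0.17 ]
rBL [0.399 0.37 ]
timer [0.429 0.037]
honey [ 0.436 -0.51 ]
mug [ 0.723 -0.166]
roll px 193 211 163 189 168
plate scene [ 243  212   49   27 1060] [ 0.59  -0.013  0.014]
plate edge [0.548 0.051 0.014]
plate edge [ 0.615 -0.081  0.014]
plate edge [0.651 0.022 0.014]
plate edge [ 0.515 -0.046  0.014]
[[ 0.45 -0.   -0.89]
 [ 0.89 -0.    0.45]
 [-0.   -1.    0.  ]] 63.08079873417528
[[ 1.    -0.     0.001 -0.   ]
 [-0.001 -0.272  0.962 -0.166]
 [ 0.    -0.962 -0.272  0.076]
 [ 0.     0.     0.     1.   ]] [[325.1922621    0.         277.94852398]
 [  0.         325.1922621  212.03462654]
 [  0.           0.           1.        ]]
```

The measurements agree: the pivot-to-jaws heading is about -47°, the grip is near (0.484,-0.401), and the sleeves' midpoint is 91 mm from the pivot. The roll is at about (0.627,0.247) and the rack's x heading is about +48°. I now move over the tongs for a closer look.

```bash
python3 -m inch '[[-1,0.03,-0.06,0.02,-0.05],[-1,0.07,-0.115,0.04,-0.1],[-1,0.1,-0.17,0.04,-0.15],[-1,0.13,-0.225,0.04,-0.2],[-1,0.16,-0.28,0.04,-0.25],[-1,0.17,-0.34,0.04,-0.3],[-1,0.18,-0.4,0.04,-0.358],[-1,0.18,-0.46,0.04,-0.358]]' 40
python3 -m inch '[[-1,0,-0.06,0,0],[-1,0.01,-0.12,0,0],[-1,0.01,-0.18,-0.02,0],[-1,0.01,-0.24,-0.02,0],[-1,0.01,-0.3,-0.02,0],[-1,0.01,-0.36,-0.04,0],[-1,0.02,-0.42,-0.04,0],[-1,0.02,-0.46,-0.04,0]]'
python3 -m inch '[[-1,0,0,0,0],[-1,0,0,0,0]]'
cat >> h.py <<'E'
from scipy.spatial.transform import Rotation as Ro
def wrist(f=None):
    s=robot.read_state();c=shot('wrist',f);T=np.eye(4);T[:3,:3]=Ro.from_rotvec(s['orientation']).as_matrix();T[:3,3]=s['tool_pos']
    return s,c,T@np.array(c['hand_eye'])
def wray(c,T,u,v,z):
    K=np.array(c['mtx']);x=(u-K[0,2])/K[0,0];y=(v-K[1,2])/K[1,1];r=np.hypot(x,y)
    d=T[:3,:3]@np.array([np.sin(r)*x/r,np.sin(r)*y/r,np.cos(r)]);o=T[:3,3];return o+d*(z-o[2])/d[2]
E
python3 - <<'E'
from h import *
import pickle
s,c,T=wrist('w1.png');pickle.dump((c,T),open('w1.pkl','wb'))
M=Ro.from_rotvec(s['orientation']).as_matrix();print(s['t'],s['tool_pos'],np.degrees(np.arctan2(M[1,0],M[0,0])),s['q'].round(2))
E
```

```text
t: 1.15
tool_pos: [0.4511, 0.0815, 0.2575]
orientation: [-1.492, -0.579, 0.582]
force: [0.4, -1.1, 0.9]
opening: 0.0934
t: 2.15
tool_pos: [0.4705, -0.3809, 0.2164]
orientation: [-1.491, -0.578, 0.581]
force: [0.3, 1.2, 0.3]
opening: 0.0928
t: 2.4
tool_pos: [0.4703, -0.3803, 0.2158]
orientation: [-1.49, -0.577, 0.581]
force: [-0.0, 0.0, -0.3]
opening: 0.093
2.4 [ 0.4702902  -0.38025917  0.21577412] 42.41488314937012 [-0.76  0.15  1.47 -0.    1.52 -1.5 ]
```

View pics/w1.png

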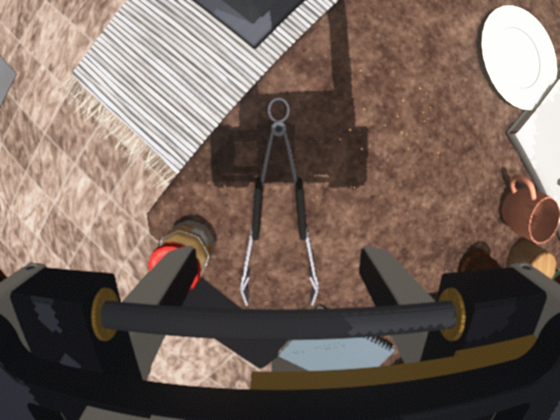

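The wrist view shows the pivot at (279,128), the sleeves at about (258,208) and (301,208), the jaw tips at about (246,300) and (315,300), and the honey lid's centre near (176,264).

Run:
```python
from h import *
import pickle
c,T=pickle.load(open('w1.pkl','rb'));im=c['color'];hsv=cv2.cvtColor(im,cv2.COLOR_RGB2HSV)
P={}
for n,u,v,z in(('piv',279,128,.026),('sl',258,208,.026),('sr',301,208,.026),('jl',246,290,.02),('jr',315,290,.02)): P[n]=wray(c,T,u,v,z)[:2];print(n,P[n].round(4))
m=((hsv[...,2]<50)).astype('uint8');k=np.zeros_like(m);k[170:245,245:315]=m[170:245,245:315]
n,l,s,ce=cv2.connectedComponentsWithStats(k)
for i in range(1,n):
    if s[i,4]>60: print('sleeve',s[i],ce[i].round(1),wray(c,T,*ce[i],.016)[:2].round(4))
red=(((hsv[...,0]<8)|(hsv[...,0]>172))&(hsv[...,1]>170)&(hsv[...,2]>120)).astype('uint8')
n,l,s,ce=cv2.connectedComponentsWithStats(red[:,:240].copy());i=1+s[1:,4].argmax();print('lid',s[i],wray(c,T,*ce[i],.085).round(3))
ys,xs=np.nonzero(l==i);q=np.array([wray(c,T,x,y,.085)[:2] for x,y in zip(xs,ys)])
x=np.array([np.cos(np.radians(-47.5)),np.sin(np.radians(-47.5))]);y=np.array([-x[1],x[0]])
print('lid in tongs axes x',((q-P['piv'])@x).min(),((q-P['piv'])@x).max(),'y',((q-P['piv'])@y).min(),((q-P['piv'])@y).max())
for a in('sl','jl'):
    d=(P[a]+P[a[0]+'r'])/2-P['piv'];print(a,np.hypot(*d),np.degrees(np.arctan2(d[1],d[0])))
```

```text
piv [ 0.424  -0.3279]
sl [ 0.467  -0.4102]
sr [ 0.503  -0.3773]
jl [ 0.5274 -0.503 ]
jr [ 0.5922 -0.4439]
sleeve [245 170  18  69 358] [255.9 192.7] [ 0.4543 -0.4006]
sleeve [265 170  22  12 187] [274.7 175.1] [ 0.4566 -0.3708]
sleeve [296 177   8  61 223] [299.1 199.9] [ 0.4971 -0.3732]
lid [148 246  29  24 142] [ 0.415 -0.502  0.085]
lid in tongs axes x 0.11373199326110645 0.14106159502078325 y -0.13940497488461187 -0.10492974053263972
sl 0.08974265454404666 -47.18136018587198
jl 0.19905882560023727 -46.970194672022146
```

```bash
python3 -m inch '[[-1,0.006,-0.008,-0.05,0.01],[-1,0.006,-0.008,-0.1,0.01],[-1,0.006,-0.008,-0.14,0.01],[-1,0.006,-0.008,-0.17,0.01],[-1,0.006,-0.008,-0.19,0.01],[-1,0.006,-0.008,-0.203,0.01],[-1,0.006,-0.008,-0.211,0.01],[-1,0.006,-0.008,-0.211,0.01]]'
python3 - <<'E'
from h import *
s,c,T=wrist('w2.png')
E
```

```text
t: 3.45
tool_pos: [0.4767, -0.3878, 0.0053]
orientation: [-1.488, -0.586, 0.589]
force: [-0.5, 0.0, 0.4]
opening: 0.0934
```

View pics/w2.png

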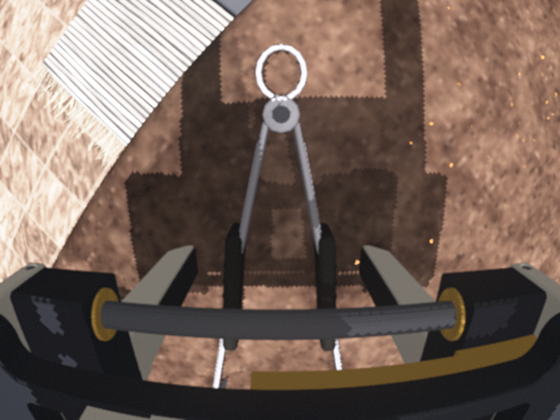

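The fingers (tips near (193,250) and (365,250)) straddle both sleeves evenly, with room at each side. I close part-way so that the spring holds the tongs and the jaws stay open.

```bash
python3 -m inch '[[-0.1,0,0,0,0],[-0.1,0,0,0,0],[-0.1,0,0,0,0],[-0.1,0,0,0,0]]' 40
python3 -m inch '[[-0.1,0,0,0.01,0],[-0.1,0,0,0.03,0],[-0.1,0,0,0.06,0],[-0.1,0,0,0.1,0],[-0.1,0,0,0.1,0],[-0.1,0,0,0.1,0]]'
python3 - <<'E'
from h import *
s,c,T=wrist('w3.png');print(s['wrist_torque'])
E
```

```text
t: 4.0
tool_pos: [0.4771, -0.3882, 0.006]
orientation: [-1.489, -0.586, 0.589]
force: [1.1, -0.5, 1.4]
opening: 0.0578
t: 4.75
tool_pos: [0.4772, -0.3883, 0.1066]
orientation: [-1.49, -0.586, 0.588]
force: [-0.0, 0.3, -1.1]
opening: 0.0514
[-0.03278438  0.03012182 -0.00719426]
```

View pics/w3.png

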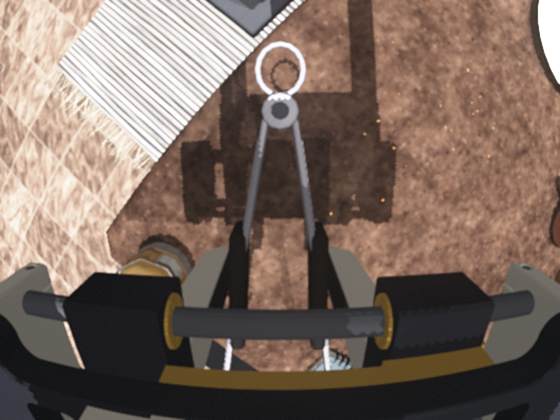

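The tongs are held with the jaws still open, and the weight reads 1.1 N. I now carry them high to the rack and turn about 94° so they run along the rack's x.

```bash
python3 -m inch '[[-0.1,0,0.01,0.05,0],[-0.1,0,0.05,0.1,0.15],[-0.1,0,0.1,0.14,0.32],[-0.1,0,0.15,0.145,0.5],[-0.1,0,0.2,0.145,0.68],[-0.1,0,0.25,0.145,0.86],[-0.1,0,0.3,0.145,1.03],[-0.1,0,0.35,0.145,1.2]]'
python3 -m inch '[[-0.1,0,0.05,0,0.1],[-0.1,0.01,0.1,0,0.2],[-0.1,0.02,0.15,0,0.3],[-0.1,0.03,0.19,0,0.4],[-0.1,0.04,0.22,0,0.44],[-0.1,0.045,0.25,0,0.44],[-0.1,0.046,0.253,0,0.44],[-0.1,0.046,0.253,0,0.44]]'
python3 -m inch '[[-0.1,0,0,0,0],[-0.1,0,0,0,0]]'
python3 - <<'E'
from h import *
import pickle
s,c,T=wrist('w4.png');pickle.dump((c,T),open('w4.pkl','wb'))
M=Ro.from_rotvec(s['orientation']).as_matrix();print(s['t'],s['tool_pos'],np.degrees(np.arctan2(M[1,0],M[0,0])),s['q'].round(2))
E
```

```text
t: 5.8
tool_pos: [0.4756, -0.0361, 0.2489]
orientation: [-0.999, -1.484, 1.49]
force: [0.5, -0.6, -1.5]
opening: 0.0513
t: 6.8
tool_pos: [0.521, 0.2165, 0.2477]
orientation: [-0.694, -1.78, 1.791]
force: [0.2, -0.0, -2.3]
opening: 0.0518
t: 7.05
tool_pos: [0.5209, 0.2156, 0.2476]
orientation: [-0.695, -1.779, 1.791]
force: [0.3, -0.1, -1.3]
opening: 0.0516
7.05 [0.52094093 0.21561764 0.24756484] 137.27248946312704 [ 0.3   0.03  1.54 -0.    1.58 -2.09]
```

View pics/w4.png

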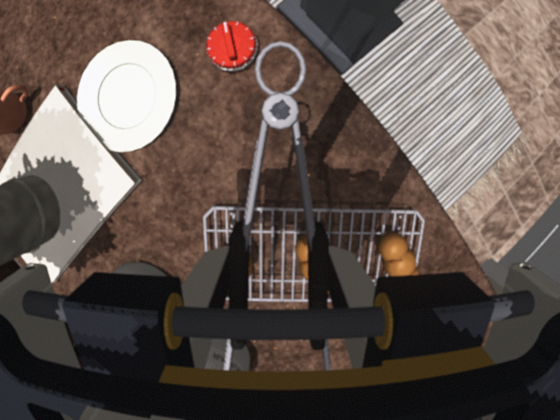

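The rack, the plate (centre about (127,95)) and the tongs show well, but the round roll is hidden behind the left sleeve near (235,262). I shift sideways to see it.

```bash
python3 -m inch '[[-0.1,-0.017,0.033,0,0],[-0.1,-0.034,0.064,0,0],[-0.1,-0.034,0.064,0,0],[-0.1,-0.034,0.064,0,0]]'
python3 - <<'E'
from h import *
import pickle
s,c,T=wrist('w5.png');pickle.dump((c,T),open('w5.pkl','wb'))
cv2.imwrite('pics/w5c.png',cv2.resize(c['color'][180:300,60:300,::-1],None,fx=3,fy=3,interpolation=cv2.INTER_CUBIC))
t=shot('top');pickle.dump({k:np.array(t[k]) for k in('color','mtx','R','t')},open('top5.pkl','wb'))
c4,T4=pickle.load(open('w4.pkl','rb'))
for u,v in((205,211),(421,214)): print('rack front corner',wray(c4,T4,u,v,.025).round(4))
h=cv2.cvtColor(c4['color'],cv2.COLOR_RGB2HSV);m=((h[...,1]<60)&(h[...,2]>150)).astype('uint8');m[:,:77]=0;m[152:]=0;m[:,180:]=0
n,l,st,ce=cv2.connectedComponentsWithStats(m);i=1+st[1:,4].argmax();cnt=cv2.convexHull(np.argwhere(l==i)[:,::-1].astype(np.int32)).reshape(-1,2)
w=np.array([wray(c4,T4,u,v,.016)[:2] for u,v in cnt],np.float32);print('plate',st[i],cv2.minEnclosingCircle(w))
h=cv2.cvtColor(c['color'],cv2.COLOR_RGB2HSV);m=((h[...,0]<22)&(h[...,1]>130)&(h[...,2]>110)).astype('uint8')
n,l,st,ce=cv2.connectedComponentsWithStats(m)
for i in range(1,n):
    if st[i,4]>100: print(st[i],ce[i],wray(c,T,*ce[i],.047).round(4))
E
```

```text
t: 7.6
tool_pos: [0.4873, 0.2792, 0.2478]
orientation: [-0.696, -1.779, 1.791]
force: [0.1, -0.3, -1.7]
opening: 0.0517
rack front corner [0.61   0.1765 0.025 ]
rack front corner [0.4052 0.3713 0.025 ]
plate [  77   40   99  112 8428] ((0.5866256952285767, -0.011483646929264069), 0.07570207864046097)
[ 153    8   48   45 1464] [176.33538251  30.21038251] [0.4441 0.0592 0.047 ]
[ 249  227   35   52 1096] [264.4580292  254.40784672] [0.5544 0.3275 0.047 ]
[338 227  13  13 121] [343.95041322 233.2231405 ] [0.465 0.373 0.047]
[160 230  34  37 658] [177.73100304 246.24924012] [0.6282 0.2466 0.047 ]
[ 65 323  19  46 148] [ 74.16216216 347.12162162] [0.922  0.2392 0.047 ]
```

View pics/w5c.png

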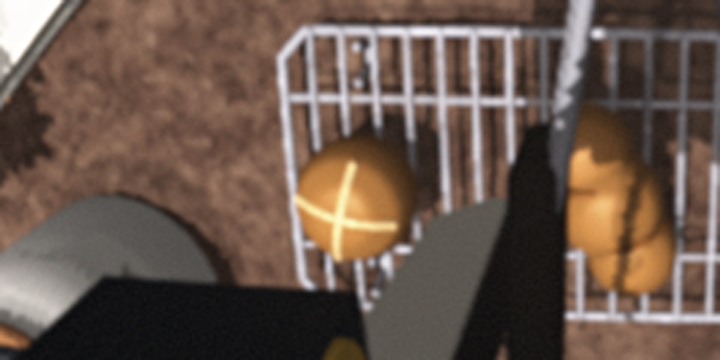

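The round roll's outline is centred at about px (178.7,246.5), which gives (0.6275,0.247). That agrees with the top camera to 1 mm. The wrist view puts the plate at (0.587,-0.0115), and the rack edge heading (136.4°) matches the tool. Next I check where the tongs sit in the tool frame.

Run:
```python
from h import *
import pickle
c,T=pickle.load(open('w4.pkl','rb'));HE=np.array(c['hand_eye']);W=T@np.linalg.inv(HE)
p=np.linalg.inv(W)@np.append(wray(c,T,281,110,.2476+.02),1);print('pivot in tool mm',(p*1000).round(1))
for u,v in((229,360),(327,360)): print('arm tool',((np.linalg.inv(W)@np.append(wray(c,T,u,v,.2476+.01),1))*1000).round(1))
t=pickle.load(open('top5.pkl','rb'))
M=np.array(t['R'])
def proj(X): q=t['mtx']@(t['R']@X+t['t']);return q[:2]/q[2]
W5=pickle.load(open('w5.pkl','rb'))[1]@np.linalg.inv(HE)
for n,q in(('pivot',[p[0],-.02,p[2]]),('jawL',[-.043,-.007,p[2]-.2]),('jawR',[.043,-.007,p[2]-.2])): print(n,proj((W5@np.append(q,1))[:3]).round(1))
cv2.imwrite('pics/t5c.png',cv2.resize(t['color'][100:240,110:270,::-1],None,fx=4,fy=4,interpolation=cv2.INTER_CUBIC))
```

```text
pivot in tool mm [   1.2  -19.5   81.1 1000. ]
arm tool [ -30.9  -10.5  -64.9 1000. ]
arm tool [  30.6  -10.5  -65.  1000. ]
pivot [163.2 179.4]
jawL [161.6 130.2]
jawR [134.4 138.1]
```

View pics/t5c.png

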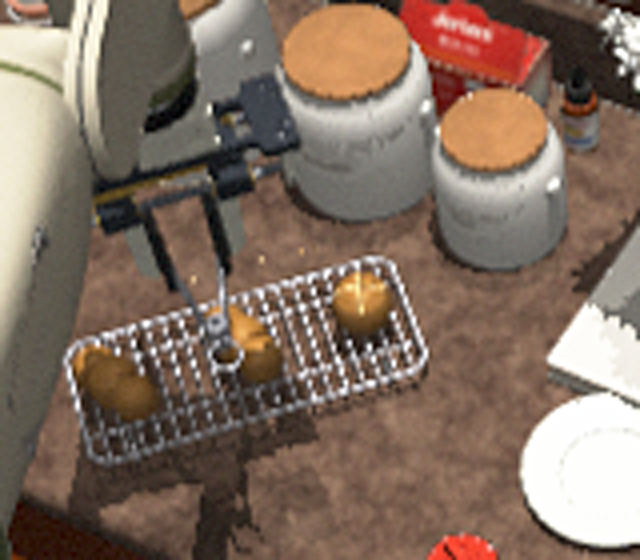

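In the top view the pivot is at px (164,181.3), about 2 px from the prediction, so there may be some pitch. The canister is well behind the rack. I move above the roll and triangulate the pivot there to check the tilt.

```bash
python3 -m inch '[[-0.1,0.025,-0.05,0,0],[-0.1,0.05,-0.1,-0.02,0],[-0.1,0.06,-0.119,-0.05,0],[-0.1,0.06,-0.119,-0.09,0],[-0.1,0.06,-0.119,-0.11,0],[-0.1,0.06,-0.119,-0.11,0]]'
python3 - <<'E'
from h import *
import pickle
s,c,T=wrist();t=shot('top');print(s['tool_pos'])
pickle.dump((c,T,{k:np.array(t[k]) for k in('color','mtx','R','t')}),open('p6.pkl','wb'))
def proj(X): q=np.array(t['mtx'])@(np.array(t['R'])@X+t['t']);return q[:2]/q[2]
u,v=map(int,proj(s['tool_pos']-.08*np.array([.678,.735,0])));print(u,v)
A=cv2.resize(t['color'][v-30:v+20,u-30:u+30,::-1],None,fx=6,fy=6,interpolation=cv2.INTER_CUBIC)
B=cv2.resize(c['color'][30:180,210:350,::-1],None,fx=2,fy=2)
B=cv2.resize(c['color'][30:330,190:370,::-1],None,fx=2,fy=2)
A=cv2.copyMakeBorder(A,0,B.shape[0]-A.shape[0],0,0,cv2.BORDER_CONSTANT);cv2.imwrite('pics/p6.png',np.hstack([A,B]))
E
```

```text
t: 8.45
tool_pos: [0.5463, 0.1594, 0.1362]
orientation: [-0.693, -1.776, 1.791]
force: [0.1, -0.6, -0.1]
opening: 0.0511
[0.54633641 0.15935308 0.13616463]
215 204
```

View pics/p6.png

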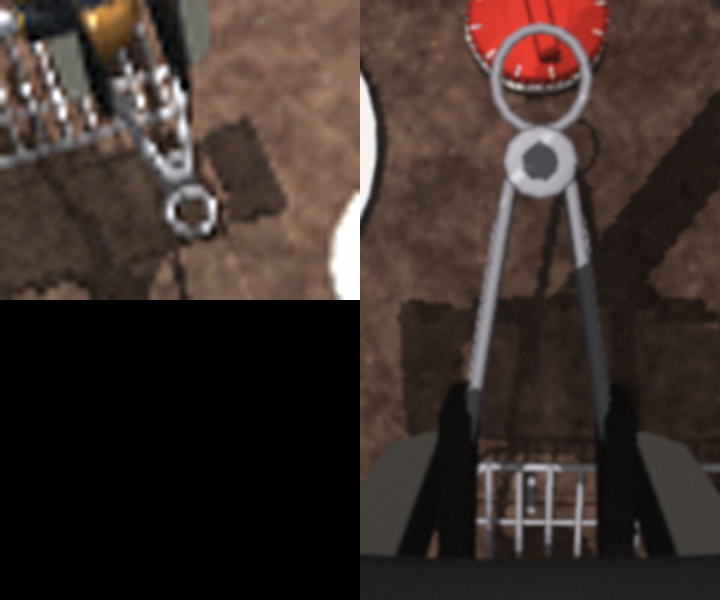

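The pivot is at px (280,110) in the wrist view and (214.5,200.7) in the top view. The ring is at (281,69) and (216.7,209.3).

Run:
```python
from h import *
import pickle
c,T,t=pickle.load(open('p6.pkl','rb'))
for n,a,b in(('pivot',(280,110),(214.5,200.7)),('ring',(281,69),(216.7,209.3))):
    P0=wray(c,T,*a,.1);P1=wray(c,T,*a,.2);Q0=ray(t,*b,.1);Q1=ray(t,*b,.2);d=P1-P0;e=Q1-Q0
    x=np.linalg.lstsq(np.c_[d,-e],Q0-P0,rcond=None)[0];print(n,(P0+x[0]*d).round(4),(Q0+x[1]*e).round(4))
```

```text
pivot [0.4909 0.1004 0.1573] [0.4916 0.0996 0.1573]
ring [0.4758 0.0851 0.1407] [0.4758 0.085  0.1407]
```

The pivot top is at 0.1573 (expected 0.156), so there is no tilt. The jaw centre comes out at (0.6266,0.2473), 1 mm from the roll. I now descend.

```bash
python3 -m inch '[[-0.1,0,0,-0.02,0],[-0.1,0,0,-0.04,0],[-0.1,0,0,-0.05,0],[-0.1,0,0,-0.06,0],[-0.1,0,0,-0.065,0],[-0.1,0,0,-0.065,0]]'
python3 -m inch '[[-0.1,0,0,-0.01,0],[-0.1,0,0,-0.02,0],[-0.1,0,0,-0.03,0],[-0.1,0,0,-0.03,0],[-0.1,0,0,-0.03,0]]'
```

```text
t: 9.3
tool_pos: [0.5481, 0.1601, 0.0739]
orientation: [-0.697, -1.78, 1.79]
force: [0.1, 0.1, -0.7]
opening: 0.0516
t: 9.93
tool_pos: [0.5482, 0.1601, 0.044]
orientation: [-0.697, -1.78, 1.79]
force: [-0.7, -0.8, -1.8]
opening: 0.0514
```

```bash
python3 -m inch '[[-0.1,0,0,-0.003,0],[0.05,0,0,-0.003,0],[0.15,0,0,-0.003,0],[0.3,0,0,-0.003,0],[1,0,0,-0.003,0],[1,0,0,-0.003,0],[1,0,0,-0.003,0],[1,0,0,-0.003,0]]' 50
python3 -m inch '[[1,0,0,0,0],[1,0,0,0,0],[1,0,0,0,0]]' 50
python3 -m inch '[[1,0,0,0.01,0],[1,0,0,0.025,0],[1,0,0,0.045,0],[1,0,0,0.065,0],[1,0,0,0.085,0],[1,0,0,0.1,0],[1,0,0,0.1,0],[1,0,0,0.1,0]]' 50
python3 - <<'E'
from h import *
t=shot('top')
cv2.imwrite('pics/t7.png',cv2.resize(t['color'][120:250,120:300,::-1],None,fx=4,fy=4,interpolation=cv2.INTER_CUBIC))
E
```

```text
t: 10.92
tool_pos: [0.5482, 0.1601, 0.041]
orientation: [-0.697, -1.78, 1.79]
force: [-0.9, 1.1, -1.6]
opening: 0.042
t: 11.3
tool_pos: [0.5482, 0.1601, 0.041]
orientation: [-0.697, -1.78, 1.79]
force: [0.6, 0.1, -1.6]
opening: 0.0417
t: 12.3
tool_pos: [0.5477, 0.1601, 0.1402]
orientation: [-0.696, -1.779, 1.79]
force: [-0.1, -0.3, -2.2]
opening: 0.0418
```

View pics/t7.png

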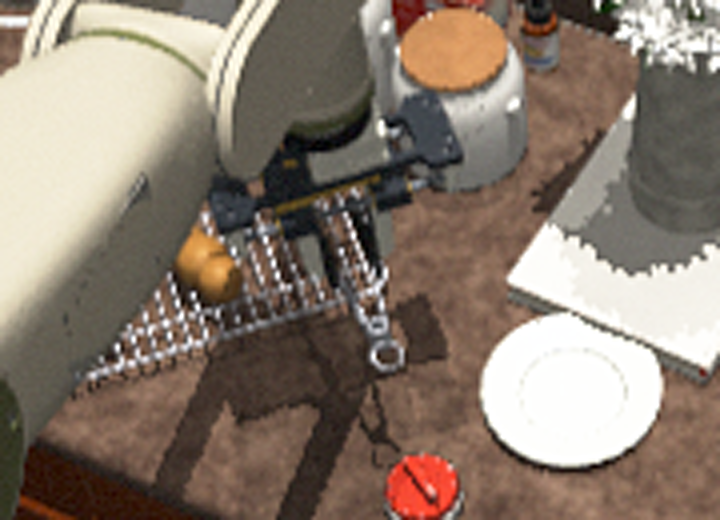

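The tongs closed on the roll: the opening stopped at 41.7 mm, where shut would be about 23 mm. The weight rose by about 0.6 N, the rack spot is clear, and the middle long roll is in place at (205,265). I carry the roll to the plate, turning back by 0.6 rad because of the last joint's limit.

```bash
python3 -m inch '[[1,-0.01,0,0.015,0],[1,-0.025,-0.01,0.03,0],[1,-0.04,-0.025,0.03,-0.05],[1,-0.05,-0.045,0.03,-0.1],[1,-0.06,-0.065,0.03,-0.15],[1,-0.065,-0.085,0.03,-0.2],[1,-0.07,-0.105,0.03,-0.26],[1,-0.072,-0.12,0.03,-0.32]]' 50
python3 -m inch '[[1,-0.002,-0.015,0,-0.05],[1,-0.003,-0.03,0,-0.1],[1,-0.004,-0.045,0,-0.15],[1,-0.005,-0.06,-0.01,-0.2],[1,-0.006,-0.07,-0.02,-0.24],[1,-0.006,-0.076,-0.03,-0.27],[1,-0.006,-0.079,-0.033,-0.28],[1,-0.006,-0.079,-0.033,-0.28]]' 50
python3 -m inch '[[1,0,0,0,0],[1,0,0,0,0],[1,0,0,0,0]]' 50
python3 - <<'E'
from h import *
import pickle
s,c,T=wrist();t=shot('top');u=shot('scene')
M=Ro.from_rotvec(s['orientation']).as_matrix();a=np.arctan2(M[1,0],M[0,0])-np.pi/2
print(s['t'],s['tool_pos'],np.degrees(a),'jaw',(s['tool_pos']+.119*np.array([np.cos(a),np.sin(a),0])).round(4),s['q'].round(2),s['opening'])
A=cv2.resize(t['color'][150:270,170:320,::-1],None,fx=2.6,fy=2.6);B=cv2.resize(u['color'][170:270,160:330,::-1],None,fx=2.3,fy=2.3)
H=max(len(A),len(B));f=lambda x:cv2.copyMakeBorder(x,0,H-len(x),0,0,cv2.BORDER_CONSTANT)
cv2.imwrite('pics/e8.png',np.hstack([f(A),f(B)]))
E
```

```text
t: 13.35
tool_pos: [0.4749, 0.0394, 0.1703]
orientation: [-0.924, -1.562, 1.572]
force: [0.1, -0.3, -2.1]
opening: 0.042
t: 14.35
tool_pos: [0.4687, -0.0395, 0.1369]
orientation: [-1.09, -1.365, 1.374]
force: [-0.5, -0.2, -3.1]
opening: 0.0417
t: 14.72
tool_pos: [0.4689, -0.0394, 0.1372]
orientation: [-1.09, -1.365, 1.374]
force: [-0.7, 0.8, -1.0]
opening: 0.0421
14.725 [ 0.4688981  -0.03939594  0.13715604] 12.72751836577593 jaw [ 0.585  -0.0132  0.1372] [-0.19 -0.16  1.93 -0.    1.38 -1.98] 0.04205349542745733
```

View pics/e8.png

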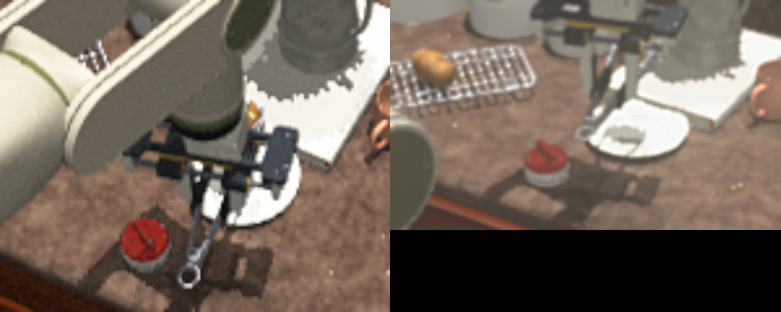

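The roll shows behind the gripper at top px of about (267,193). The rack's right end is empty and the tongs are over the plate. I run one numeric check and then hand in.

Run:
```python
from h import *
t=shot('top');K,R,tt=[np.array(t[k]) for k in('mtx','R','t')]
q=K@(R@np.array([.585,-.0132,.143])+tt);print('expected roll centre px',q[:2]/q[2])
h=cv2.cvtColor(t['color'],cv2.COLOR_RGB2HSV);m=((h[...,0]<25)&(h[...,1]>110)&(h[...,2]>110)).astype('uint8');m[:180]=0;m[210:]=0;m[:,:255]=0;m[:,285:]=0
ys,xs=np.nonzero(m);print('bread px',len(xs),xs.mean(),ys.mean(),xs.min(),xs.max(),ys.min(),ys.max())
s=robot.read_state();print(s['opening'],s['force'],s['t'])
if len(xs)>10: robot.close_job();print('handed in')
```

```text
expected roll centre px [261.5327606  193.73936429]
bread px 26 267.03846153846155 194.30769230769232 265 269 189 205
0.04201581313195716 [ 0.55792946  0.34060424 -2.37711321] 14.925
the job is handed in; nothing more can be done
handed in
```

I picked up the tongs by their sleeves, closed them on the round roll and lifted it off the rack. I finished holding it over the plate and handed the job in at about 15 s; no verdict was reported.

**Roll position:** From the tool pose, the roll is at about (0.585, -0.013), within 3 mm of the measured plate centre. Its underside is about 0.12 m above the worktop, roughly 10 cm over the plate.

**Grip:** The opening stayed at 42 mm, where the tongs shut would read about 23 mm, and the load was about 2 N.

**What I could not see fully:** In the last top view only the right-hand edge of the roll shows beside the gripper. That sliver (columns 265–269) fits the expected centre at column 261.5. I had no full view of both jaws on the roll, so the jaw contact is judged from the opening and the load.

**Other items:** I put the grip about 15 mm nearer the pivot than advised, to keep the gripper body clear of the honey jar. I saw no contact with the bystanders or the long rolls, but the final pictures show only some of them.

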